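Start up the bat-turning spindle

TASK

Start up the bat-turning spindle from its three grey control boxes: first switch on the main supply by pressing down the raised end of the wide rocker until it is fully over, then switch on the dust extractor by pressing down the raised end of the narrow rocker in the same way, then push the small flat start button fully in and let it spring back. Do not press the big mushroom-headed stop button beside it, and only press: the control boxes must not be lifted or shoved about, nor the tape roll, paint can and jar disturbed.

Things in the scene. Friction and masses are not known exactly. Their poses are not given: they have to be found in the camera images.
- main_box: main supply switch: grey painted box 100 x 90 x 45 mm (x, y, height) with one wide (44 mm) white rocker in the middle of its top. Loose on the bench, about 0.9 kg, rubber underside; origin at the centre of its underside, z up; any yaw.
- main_press (a point): where to press the wide main rocker: top face of its raised wing, mid-width, 19 mm from the hinge line, on the box's +x side; moves with the wing. Off: that wing slopes up at 0.4 rad, this point 59 mm and the wing's outer end 63 mm above the bench. Fully on: the wing lies level at 52 mm and the other wing stands up instead.
- main_rocker (a joint): hinge of the wide main rocker, a white V-shaped paddle 44 mm wide with two wings 28 mm long; hinge line over the box's middle along its y, 52 mm up. 0 rad = off, grows as the raised (+x) wing goes down, hard stop at 0.40 = fully on (counts above 0.33). Starts at 0 to 0.04. No spring: about 3 N at the press point turns it, and it stays where left.
- extractor_box: dust extractor switch: grey painted box 100 x 60 x 45 mm (x, y, height) with one narrow (20 mm) white rocker in the middle of its top. Loose on the bench, about 0.9 kg, rubber underside; origin at the centre of its underside, z up; any yaw.
- extractor_press (a point): where to press the narrow extractor rocker: top face of its raised wing, mid-width, 19 mm from the hinge line, on the box's +x side; moves with the wing. Off: that wing slopes up at 0.4 rad, this point 59 mm and the wing's outer end 63 mm above the bench. Fully on: the wing lies level at 52 mm and the other wing stands up instead.
- extractor_rocker (a joint): hinge of the narrow extractor rocker, a white V-shaped paddle 20 mm wide with two wings 28 mm long; hinge line over the box's middle along its y, 52 mm up. 0 rad = off, grows as the raised (+x) wing goes down, hard stop at 0.40 = fully on (counts above 0.33). Starts at 0 to 0.04. No spring: about 3 N at the press point turns it, and it stays where left.
- station_box: start/stop station: grey painted box 120 x 72 x 45 mm (x, y, height) with two black round buttons on its top: the small flat start button (28 mm across) 30 mm towards its -x end, and the big mushroom stop button (44 mm across) 32 mm towards its +x end. Loose on the bench, about 0.9 kg, rubber underside; origin at the centre of its underside, z up; any yaw.
- start_top (a point): centre of the top face of the flat start button, 28 mm across, 57 mm above the bench when out; moves with the button.
- start_button (a joint): start button, m: 0 = out, 0.006 = fully in (counts as pressed above 0.0045). Spring return: 1.8 N to start it moving, 5.4 N at the bottom.
- stop_top (a point): centre of the domed top of the mushroom stop button, 44 mm across, 65 mm above the bench when out; 62 mm from the start button's centre. Not to be pressed.
- stop_button (a joint): stop button, m: 0 = out, 0.006 = fully in; same spring as the start button. Must stay under 0.002.
- tape_roll: bystander: blue roll of masking tape lying flat, 100 mm across, 36 mm high, loose; origin at the centre of its underside.
- paint_can: bystander: steel paint can with a paper label, 84 mm across, 98 mm high, 0.6 kg, loose, upright; origin at the centre of its underside.
- jar: bystander: closed glass jar, 68 mm across, 92 mm high, loose, upright; origin at the centre of its underside.
Mind the look-alikes: they are no part of the job. What is shaped like the station_box but purple is not meant.

How it is judged:
By the outcome, as a careful person would: the job done as asked, in the order asked, and still so for the second after the job is handed in, with the robot touching nothing.
It also fails if it takes over 48 s, if anything falls off the work surface, if the arm or the gripper's body presses on something with over 40 N, if the wrist force passes 120 N, or if a joint passes its speed limit or range.

ROBOT

A 6-joint arm with a two-finger parallel gripper is mounted at the origin on the work surface. World frame = base frame: x ahead of the robot, y to its left, z up, the work surface at z = 0. Lengths are in m, angles in rad, forces in N, time in s.
With the tool pointing down it reaches from about 0.35 to 0.85 m from the base axis. Payload 8.1 kg.
Tool frame: the origin (TCP) lies on the centre line of the jaws, within the pads' length; the fingertips stand robot.tips_ahead ahead of it and the grasp point (between the pads) lies 6 mm ahead of it (robot.tips_ahead is the distance from the TCP to the fingertips, in m); z points along the fingers, y is the line along which they close (so a half turn about z gives the same grasp; the last joint's range is limited). The gripper opens to 93 mm and grips with 3 to 60 N. Pads are 15 mm wide; open, the fingers measure 128 mm over their backs; the gripper's body (75 mm by 188 mm) begins 65 mm behind the grasp point.
Start: joints at [1.061, 0.13, 1.488, -0, 1.523, -0.085], TCP at [0.247, 0.547, 0.244] pointing down, gripper open.
Joint ranges: [-2.96, 2.96], [-0.89, 2.26], [0.02, 2.5], [-1.34, 4.48], [0, 2.73], [-2.66, 2.66]. Speed limits (rad/s): [2.39, 2.39, 2.79, 3.14, 3.14, 3.14].

INTERFACE

Orientations are given as a rotation vector (axis times angle).
In Python, from plant import robot gives the robot as it stands.
- The arm moves only by the tool apply_moves, never from a script. Its arguments are lists of equal length, an entry for each row: "delta_pos": the shift along the tool's x, y, z in cm, a list of three; "twist": the turn about the tool's z in rad. A call has 1 to 8 rows; each row shifts and turns the commanded pose from where the row before left it, along the tool's axes as they then stand; what a row does not reach is not made up. A row lasts 1/8 s, in which the tool goes at most 62.5 mm and 10.7 degrees, less where a joint would pass 70% of its speed; a pose out of reach is approached as far as the arm can. A call with a gripper value outside its range is refused whole. "gripper" is the finger opening in cm, from 0 to 9.3, set as the call begins (left out, the last holds). The fingers move at their own pace and stop on an object; "squeeze" is the grip in N (left out, the last holds). Time passes only in rows, so rows that do not move let the fingers close. It gives the time, the measured TCP pose, the force, the opening and the grip force at its end, in the units of the state.
- robot.read_state(): the state, without advancing time (a new reading comes with each control period).
- robot.read_camera(name): name is "scene" or "side" or "wrist"; returns a dict with "frame" (480x640x3 uint8, red, green, blue), "vertical_fov" (degrees; the focal length in pixels is half the picture's height over the tangent of half this angle, whatever the lens; pixels are square), "cx", "cy" (the principal point, pixels), "R" (3x3) and "t" (3): a world point X has camera coordinates R X + t. Camera axes: x right, y down, z forward; pixel columns grow to the right and rows downward; lengths in m; the calibration is good to about 2 mm. A picture is of the moment at which its call begins. There is no depth.
- robot.close_job(): hands the job in; it is judged then, once.
The state is a dict: "t": time; "q": joint angles; "dq": joint speeds; "joint_torque": joint torques, N m; "tool_pos": TCP position; "orientation": TCP orientation; "force": force on the tool from outside, world axes, zero at the start; "wrist_torque": the same for the moment, N m; "opening": finger opening in m; "gripper_force": force on a finger pad.
Only numpy, scipy, OpenCV 4.12 (cv2) and the standard library are available. Lean on these libraries where they do the work, as an engineer would, in place of code of your own. Each camera call takes 0.05 s, during which the arm holds its last target. There are 200 camera calls.

## Working session

There is one attempt and no reset: what is moved stays moved. The work goes in short steps, Python scripts to look and compute and a tool call to move; the robot and the scene stay as the last step left them, time stands still between calls to the robot, and variables do not carry over. Pictures are saved under pics/ and viewed, at most 10 in all, crops included, and the job is handed in when it is done.

Besides the shell and the picture viewer there is one more tool, called after ">>>" by a JSON object that holds its "name" and its "arguments". apply_moves: Moves the arm, as the interface text tells. Its arguments: {"type":"object","properties":{"delta_pos":{"type":"array"},"twist":{"type":"array"},"gripper":{"type":"number"},"squeeze":{"type":"number"}},"required":["delta_pos","twist"]}

```bash
mkdir -p pics; ls; cat > h.py <<'E'
import numpy as np, cv2
from plant import robot
def cam(n):
    c=robot.read_camera(n); np.savez(f'pics/{n}.npz',**c); cv2.imwrite(f'pics/{n}.png',c['frame'][:,:,::-1]); return c
def K(c):
    f=240/np.tan(np.radians(c['vertical_fov'])/2); return f
def ray(c,u,v):
    R=np.array(c['R']);t=np.array(c['t']);d=R.T@np.array([(u-c['cx'])/K(c),(v-c['cy'])/K(c),1]);return -R.T@t,d
def onz(c,u,v,z):
    o,d=ray(c,u,v);return o+d*(z-o[2])/d[2]
def proj(c,X):
    p=np.array(c['R'])@np.array(X)+np.array(c['t']);return np.array([c['cx'],c['cy']])+K(c)*p[:2]/p[2]
def tri(c1,p1,c2,p2):
    o1,d1=ray(c1,*p1);o2,d2=ray(c2,*p2);s=np.linalg.lstsq(np.c_[d1,-d2],o2-o1,rcond=None)[0]
    a,b=o1+s[0]*d1,o2+s[1]*d2;return (a+b)/2,np.linalg.norm(a-b)
E
python3 - <<'E'
from h import *
for n in ['scene','side','wrist']:
    c=cam(n);print(n,c['vertical_fov'],c['cx'],c['cy'],-np.array(c['R']).T@c['t'])
s=robot.read_state();print(s,robot.tips_ahead)
E
```

```text
pics
scene 48.93571084597083 325.18245339918485 239.93542624604413 [ 1.39136279 -0.04180509  0.74324039]
side 45.379810117084 319.1355661996137 234.1007945904712 [ 0.09833945 -0.73640438  0.62241617]
wrist 69.51131301154632 321.05002099453077 233.9915074761194 [0.18057409 0.57655009 0.3841602 ]
{'t': 0.15, 'q': array([ 1.06058006e+00,  1.30981452e-01,  1.48903416e+00, -1.70613753e-05,
        1.52299710e+00, -8.54039873e-02]), 'dq': array([ 0.00114771, -0.00170359, -0.00295801, -0.00162951, -0.00062191,
       -0.00061139]), 'joint_torque': array([ 9.26221692e-04, -5.60476398e+01, -4.92338419e+01,  7.68824411e-02,
        3.05343757e-02, -5.89607271e-05]), 'tool_pos': array([0.24707878, 0.54632092, 0.24282936]), 'orientation': array([-6.62201400e-01, -3.07059824e+00,  2.14000714e-03]), 'force': array([-0.39836037, -0.89363257,  0.22229688]), 'wrist_torque': array([-0.04714455, -0.0524993 ,  0.01238809]), 'gripper_force': 0.0, 'opening': 0.09315994399441699} 0.025
```

View pics/scene.png

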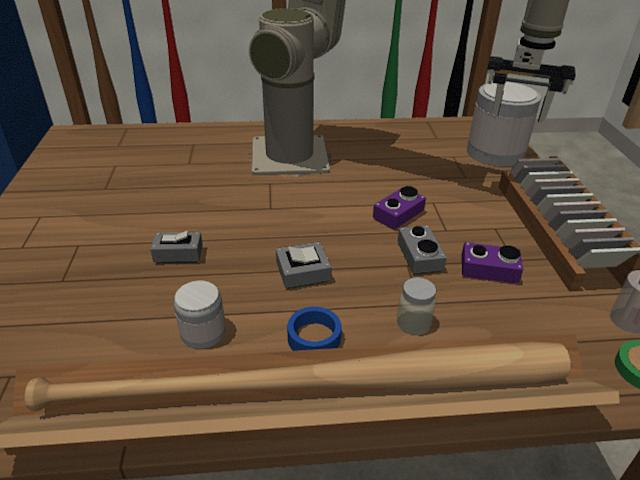

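View pics/side.png

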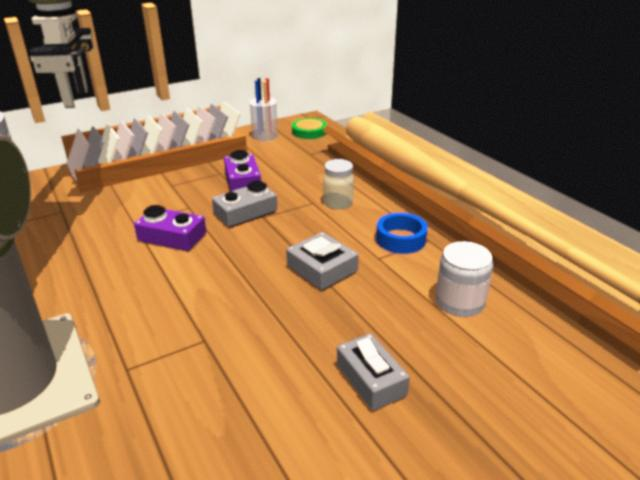

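Scene view: the wide rocker box (main) is at about (304,264), the narrow rocker box (extractor) at (177,246) and the grey station at (421,248). The look-alikes are the purple stations at (400,206) and (491,261). In the side view they are main (322,258), extractor (372,370), grey station (245,203), purple (170,227) and (242,170). My choice is the grey station. Next, rough positions and close crops.

```bash
python3 - <<'E'
from h import *
sc=dict(np.load('pics/scene.npz'));si=dict(np.load('pics/side.npz'))
for n,a,b in [('main',(304,255),(323,247)),('extr',(176,238),(372,356)),('start',(418,231),(231,198)),('stop',(428,246),(257,187)),('can',(199,296),(466,257)),('jar',(419,289),(339,167))]:
    X,e=tri(sc,a,si,b);print(n,X.round(3),round(e,4),onz(sc,*a,.055).round(3),onz(si,*b,.055).round(3))
a=sc['frame'];b=si['frame']
def cr(f,u,v): return cv2.resize(f[v-34:v+34,u-45:u+45],(264,200),interpolation=cv2.INTER_CUBIC)
m=np.vstack([np.hstack([cr(a,304,260),cr(a,177,246),cr(a,421,248)]),np.hstack([cr(b,322,258),cr(b,372,370),cr(b,245,200)])])
cv2.imwrite('pics/crop1.png',m[:,:,::-1])
E
```

```text
main [0.537 0.008 0.05 ] 0.0031 [0.541 0.009 0.055] [ 0.533 -0.001  0.055]
extr [ 0.456 -0.264  0.048] 0.0016 [ 0.464 -0.261  0.055] [ 0.452 -0.27   0.055]
start [0.468 0.268 0.048] 0.0029 [0.475 0.266 0.055] [0.463 0.253 0.055]
stop [0.531 0.274 0.054] 0.0029 [0.53  0.275 0.055] [0.53  0.27  0.055]
can [ 0.689 -0.189  0.091] 0.0046 [ 0.649 -0.195  0.055] [ 0.729 -0.155  0.055]
jar [0.696 0.21  0.087] 0.0032 [0.661 0.223 0.055] [0.731 0.262 0.055]
```

View pics/crop1.png

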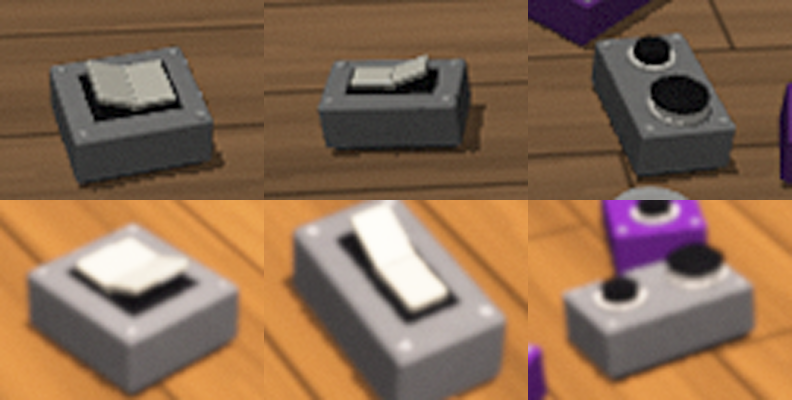

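The crops confirm it: the top row left to right is the wide rocker, the narrow rocker and the grey station with a small and a big button. I'll move so the wrist camera sits above main and the station, closing the fingers on the way.

>>> {"name": "apply_moves", "arguments": {"delta_pos": [[-4.5,-2.5,-1.5],[-5,-3,-1.5],[-5,-3,-1],[-5,-3,-1],[-5,-3,-1],[-5,-3,0],[-5,-3,0],[-5,-3,0]], "twist": [0,0,0,0,0,0,0,0], "gripper": 0, "squeeze": 10}}

```text
t: 1.15
tool_pos: [0.511, 0.1681, 0.3035]
orientation: [-0.662, -3.071, -0.0]
force: [0.7, 0.4, -0.0]
opening: 0.0177
gripper_force: 0.0
```

>>> {"name": "apply_moves", "arguments": {"delta_pos": [[-4,-2,0],[-4,-2,0],[0,0,0],[0,0,0]], "twist": [0,0,0,0]}}

```text
t: 1.65
tool_pos: [0.5663, 0.1006, 0.3032]
orientation: [-0.663, -3.07, -0.0]
force: [-0.1, 1.3, 0.1]
opening: 0.0004
gripper_force: 0.0
```

```bash
python3 - <<'E'
from h import *
c=cam('wrist');s=robot.read_state();print(s['t'],s['tool_pos'],s['orientation'],s['opening'],-np.array(c['R']).T@c['t'])
E
```

```text
1.7 [0.56615817 0.10110869 0.30341184] [-6.61211536e-01 -3.07046510e+00 -2.50699791e-04] 0.0007888951706907135 [0.49991469 0.13068254 0.44474518]
```

View pics/wrist.png

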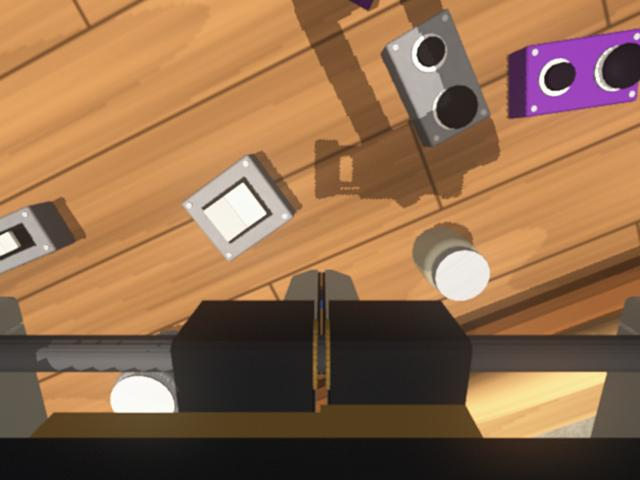

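Wrist view: main box around (238,207) with the rocker's two halves visible, grey station with start at (430,53) and stop at (456,107), purple station at right, extractor partly visible at the left edge (10,240). Now measuring main and station, and checking which main wing is raised.

```bash
python3 - <<'E'
from h import *
w=dict(np.load('pics/wrist.npz'));sc=dict(np.load('pics/scene.npz'));si=dict(np.load('pics/side.npz'))
f=w['frame'];hsv=cv2.cvtColor(f,cv2.COLOR_RGB2HSV)
def blobs(m,a0,a1,k=0):
    for c in cv2.findContours(m.astype(np.uint8),cv2.RETR_EXTERNAL if not k else cv2.RETR_LIST,cv2.CHAIN_APPROX_NONE)[0]:
        if a0<cv2.contourArea(c)<a1: yield c
print('white');
for c in blobs((hsv[...,1]<60)&(hsv[...,2]>195)&(np.arange(480)[:,None]<290),100,6000):
    r=cv2.minAreaRect(c);print(np.round(r[0]),np.round(r[1]),cv2.boxPoints(r).round().tolist())
print('grey top')
g=(hsv[...,1]<60)&(hsv[...,2]>110)&(hsv[...,2]<190)&(np.arange(480)[:,None]<265)
for c in blobs(g,800,12000):
    r=cv2.minAreaRect(c);b=cv2.boxPoints(r);P=np.array([onz(w,*p,.045) for p in b])
    print(np.round(r[0]),P.round(4)[:,:2].tolist(),'c',P.mean(0).round(4),'L',np.linalg.norm(P[1]-P[0]).round(4),np.linalg.norm(P[2]-P[1]).round(4))
print('black')
for c in blobs((hsv[...,2]<50)&(np.arange(480)[:,None]<265),200,4000):
    (x,y),r=cv2.minEnclosingCircle(c);print(x,y,r,onz(w,x,y,.057),onz(w,x,y,.063))
big=[cv2.resize(f[140:275,170:310],(560,540),interpolation=cv2.INTER_CUBIC)]
cv2.imwrite('pics/crop2.png',big[0][:,:,::-1])
E
```

```text
white
[462. 270.] [39. 53.] [[436.0, 250.0], [489.0, 250.0], [489.0, 289.0], [436.0, 289.0]]
[  5. 243.] [18. 19.] [[-7.0, 239.0], [10.0, 231.0], [18.0, 247.0], [1.0, 255.0]]
[237. 210.] [74. 79.] [[183.0, 204.0], [246.0, 157.0], [290.0, 216.0], [227.0, 263.0]]
[554.  76.] [37. 29.] [[539.0, 58.0], [568.0, 58.0], [568.0, 95.0], [539.0, 95.0]]
[603.  76.] [37. 16.] [[588.0, 63.0], [602.0, 56.0], [618.0, 89.0], [604.0, 96.0]]
[421.  56.] [38. 19.] [[405.0, 42.0], [423.0, 35.0], [437.0, 70.0], [419.0, 77.0]]
grey top
[ 19. 237.] [[0.4228, -0.2761], [0.4269, -0.2034], [0.4847, -0.2171], [0.4816, -0.2928]] c [ 0.454  -0.2474  0.045 ] L 0.0728 0.0595
[439.  77.] [[0.4352, 0.2294], [0.4372, 0.2996], [0.5554, 0.3147], [0.5559, 0.2394]] c [0.4959 0.2708 0.045 ] L 0.0703 0.1192
black
456.4112854003906 106.31451416015625 21.407297134399414 [0.52822618 0.27427991 0.057     ] [0.52778808 0.27205788 0.063     ]
560.0 77.0 15.811488151550293 [0.54521136 0.38081046 0.057     ] [0.54451044 0.37693996 0.063     ]
624.0 65.0 24.207536697387695 [0.56109133 0.44327868 0.057     ] [0.56014468 0.43844154 0.063     ]
430.367919921875 51.19811248779297 14.77083683013916 [0.46708429 0.26700063 0.057     ] [0.46759231 0.26489124 0.063     ]
```

View pics/crop2.png

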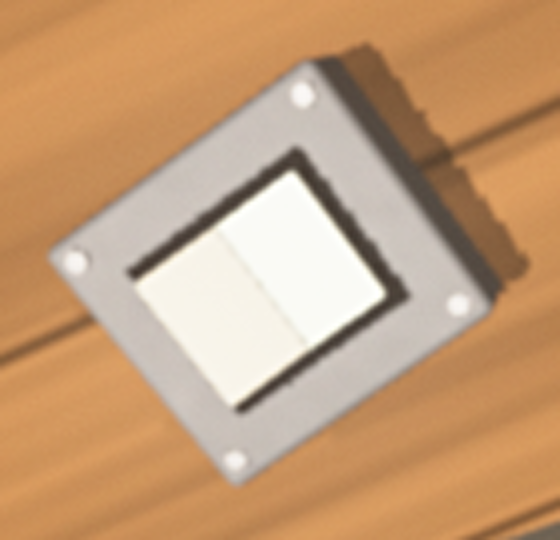

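Crop: box corners are at about (248,155), (294,217), (230,261), (182,205) in the full frame. The hinge runs from (225,197) to (246,226), and the wing ends are at (204,209)-(229,242) and (243,182)-(267,213). I'll test both raised-side options by projection and by two-view height.

```bash
python3 - <<'E'
from h import *
w=dict(np.load('pics/wrist.npz'));sc=dict(np.load('pics/scene.npz'));si=dict(np.load('pics/side.npz'))
cr=lambda u,v:(170+(u+.5)/4-.5,140+(v+.5)/4-.5)
C=[onz(w,*cr(*p),.045) for p in [(312,62),(495,308),(238,485),(50,258)]]
C=np.array(C);print(C.round(4),[np.linalg.norm(C[i]-C[i-1]).round(4) for i in range(4)]);c=C.mean(0)
print('hinge pts',onz(w,*cr(220,230),.052),onz(w,*cr(305,345),.052))
ex=(C[0]-C[3]+C[1]-C[2]);ex/=np.linalg.norm(ex);print('centre',c,'yaw',np.degrees(np.arctan2(ex[1],ex[0])))
for s in (1,-1):
    x=ex*s;y=np.array([-x[1],x[0],0]);o=np.array([c[0],c[1],0])
    L=lambda a,b,z:o+a*x+b*y+np.array([0,0,z])
    pts=[L(.0258,.022,.063),L(.0258,-.022,.063),L(-.028,.022,.052),L(-.028,-.022,.052),L(0,.022,.052),L(0,-.022,.052)]
    print('sign',s);
    for n,k in (('w',w),('sc',sc),('si',si)): print(n,[tuple(proj(k,p).round(1).tolist()) for p in pts])
print('obs w',[tuple(np.round(cr(*p),1)) for p in [(137,275),(237,410),(293,170),(388,293),(220,230),(305,345)]])
for n,k in (('sc',sc),('si',si)):
    h=cv2.cvtColor(k['frame'],cv2.COLOR_RGB2HSV);u,v=proj(k,[c[0],c[1],.052]).astype(int)
    g=k['frame'][v-22:v+22,u-30:u+30];m=(g.min(2)>(135 if n=='sc' else 195)).astype(np.uint8)
    b=max(cv2.findContours(m,cv2.RETR_EXTERNAL,cv2.CHAIN_APPROX_NONE)[0],key=cv2.contourArea)
    print(n,(cv2.approxPolyDP(b,2,True)[:,0]+[u-30,v-22]).tolist())
E
```

```text
[[ 0.4813  0.0478  0.045 ]
 [ 0.5666  0.0641  0.045 ]
 [ 0.5842 -0.0315  0.045 ]
 [ 0.4994 -0.0481  0.045 ]] [np.float64(0.0975), np.float64(0.0869), np.float64(0.0972), np.float64(0.0864)]
hinge pts [0.51240701 0.00348447 0.052     ] [0.55250642 0.00987231 0.052     ]
centre [0.53286247 0.00806983 0.045     ] yaw 100.52092376870708
sign 1
w [(240.1, 184.3), (264.4, 216.3), (205.7, 209.8), (229.7, 239.8), (224.6, 196.0), (248.3, 226.6)]
sc [(312.6, 241.4), (318.1, 254.0), (287.9, 249.4), (292.7, 262.3), (300.8, 247.4), (305.9, 260.1)]
si [(302.0, 239.4), (320.4, 230.8), (321.7, 257.2), (340.2, 248.0), (311.3, 250.5), (329.8, 241.6)]
sign -1
w [(228.7, 241.4), (204.1, 210.6), (267.4, 213.2), (243.8, 181.9), (248.3, 226.6), (224.6, 196.0)]
sc [(293.6, 258.0), (288.8, 245.1), (319.1, 258.0), (313.6, 245.3), (305.9, 260.1), (300.8, 247.4)]
si [(339.4, 242.3), (320.8, 251.5), (319.7, 235.4), (301.3, 244.0), (329.8, 241.6), (311.3, 250.5)]
obs w [(np.float64(203.9), np.float64(208.4)), (np.float64(228.9), np.float64(242.1)), (np.float64(242.9), np.float64(182.1)), (np.float64(266.6), np.float64(212.9)), (np.float64(224.6), np.float64(197.1)), (np.float64(245.9), np.float64(225.9))]
sc [[317, 259], [313, 246], [299, 249], [289, 247], [293, 258]]
si [[304, 244], [311, 251], [321, 253], [340, 246], [321, 236]]
```

The raised main wing points towards world −y: the wing corners match in all three views. Main centre is (0.533,0.008) with +x yaw −79.5°. Press point about (0.536,−0.010). Aligning the tool above it.

>>> {"name": "apply_moves", "arguments": {"delta_pos": [[0,0,2.5],[0,0,2.5],[0,0,2.5],[0,0,2.5],[0,0,2.5],[0,0,2.5],[-5.2,-2.5,0],[-5.1,-2.4,0]], "twist": [0.16,0.16,0.16,0.16,0.16,0.16,0,0]}}

```text
t: 2.7
tool_pos: [0.5365, -0.0091, 0.1533]
orientation: [-2.0, -2.422, 0.0]
force: [1.2, -0.5, 0.4]
opening: 0.0006
gripper_force: 0.0
```

>>> {"name": "apply_moves", "arguments": {"delta_pos": [[0,0,0],[0,0,0],[0,0,0]], "twist": [0,0,0]}}

```text
t: 3.08
tool_pos: [0.5378, -0.0083, 0.1539]
orientation: [2.003, 2.42, 0.001]
force: [0.4, -0.2, -0.1]
opening: 0.0007
gripper_force: 0.0
```

```bash
cat >> h.py <<'E'
def tgt(x,y,z,yaw=None):
    from scipy.spatial.transform import Rotation as Ro
    s=robot.read_state();R=Ro.from_rotvec(s['orientation']).as_matrix();yw=np.degrees(np.arctan2(R[1,0],R[0,0]))
    print('t',round(s['t'],2),'pos',s['tool_pos'].round(4),'yaw',yw.round(1),'tilt',R[:,2].round(3),'F',s['force'].round(1),'q6',s['q'][5].round(2))
    tw=0 if yaw is None else -((yaw-yw+180)%360-180)
    a=np.radians(yw-tw);Rn=np.array([[np.cos(a),np.sin(a),0],[np.sin(a),-np.cos(a),0],[0,0,-1]])
    print('twist',np.radians(tw).round(3),'then cm',(Rn.T@(np.array([x,y,z])-s['tool_pos'])*100).round(2))
E
python3 - <<'E'
from h import *
tgt(.5363,-.0097,.080,100.5)
E
```

```text
t 3.08 pos [ 0.5378 -0.0083  0.1539] yaw 100.8 tilt [ 0.  0. -1.] F [ 0.4 -0.2 -0.1] q6 -0.3
twist 0.005 then cm [-0.11 -0.18  7.39]
```

>>> {"name": "apply_moves", "arguments": {"delta_pos": [[-0.1,-0.2,3],[0,0,2.5],[0,0,0.8],[0,0,0.4],[0,0,0.4],[0,0,0.3],[0,0,0.2],[0,0,0.1]], "twist": [0,0,0,0,0,0,0,0]}}

```text
t: 4.08
tool_pos: [0.5365, -0.0115, 0.0772]
orientation: [2.005, 2.417, 0.001]
force: [-1.0, -2.4, 8.7]
opening: 0.0004
gripper_force: 4.7
```

>>> {"name": "apply_moves", "arguments": {"delta_pos": [[0,0,0.1],[0,0,0],[0,0,0]], "twist": [0,0,0]}}

```text
t: 4.45
tool_pos: [0.5366, -0.0116, 0.0771]
orientation: [2.005, 2.417, 0.001]
force: [-3.3, -2.3, 11.3]
opening: 0.0001
gripper_force: 5.7
```

Held at the hard stop, with the tip at 52 mm and 11 N. Rising, and moving to look at the extractor.

>>> {"name": "apply_moves", "arguments": {"delta_pos": [[0,0,-3],[0,0,-5],[-4,-2,-5],[-5,-2.2,-4],[-5,-2.3,0],[-5,-2.3,0],[-5,-2.3,0],[-5,-2.2,0]], "twist": [0,0,0,0,0,0,0,0]}}

```text
t: 5.45
tool_pos: [0.46, -0.3151, 0.239]
orientation: [-2.005, -2.418, -0.001]
force: [1.0, 0.9, -0.1]
opening: 0.0004
gripper_force: 0.0
```

>>> {"name": "apply_moves", "arguments": {"delta_pos": [[0,0,0],[0,0,0],[0,0,0]], "twist": [0,0,0]}}

```text
t: 5.82
tool_pos: [0.461, -0.3125, 0.239]
orientation: [-2.003, -2.419, -0.001]
force: [-0.9, 0.8, 0.2]
opening: 0.0005
gripper_force: 0.0
```

```bash
python3 - <<'E'
from h import *
w=cam('wrist');f=w['frame'];sc=cam('scene');si=cam('side')
cv2.imwrite('pics/w2.png',f[:,:,::-1])
c=[.533,.008,.052]
for n,k in (('sc',sc),('si',si)):
    u,v=proj(k,c).astype(int);g=k['frame'][v-22:v+22,u-30:u+30];m=(g.min(2)>(135 if n=='sc' else 195)).astype(np.uint8)
    b=max(cv2.findContours(m,cv2.RETR_EXTERNAL,cv2.CHAIN_APPROX_NONE)[0],key=cv2.contourArea)
    print(n,(cv2.approxPolyDP(b,2,True)[:,0]+[u-30,v-22]).tolist())
s=robot.read_state();print(s['t'],s['tool_pos'],-w['R'].T@w['t'])
E
```

```text
sc [[313, 244], [288, 250], [292, 262], [300, 262], [316, 255]]
si [[296, 250], [315, 266], [331, 266], [349, 256], [347, 249], [323, 233], [304, 240], [311, 251], [325, 258], [344, 248], [347, 250], [345, 255], [322, 266]]
5.975 [ 0.46104314 -0.31275041  0.23924984] [ 0.4476566  -0.24062455  0.38051763]
```

View pics/w2.png

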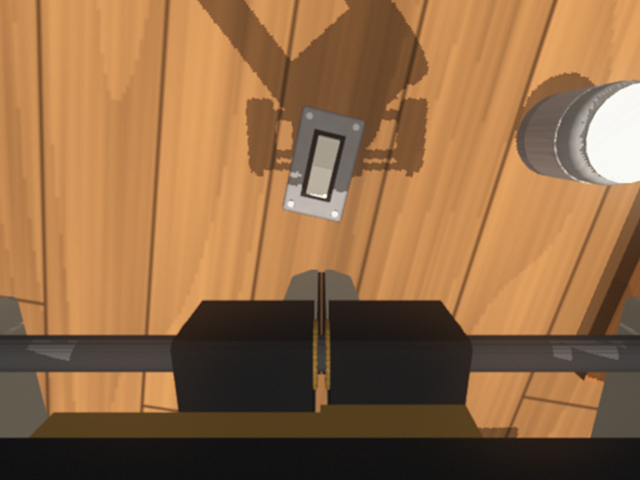

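The scene and side views now fit main with the other wing up, so it is on. Wrist view: extractor box top with corners at about (304,107), (363,119), (341,221), (284,208), rocker centre (323,166). Measuring it.

```bash
python3 - <<'E'
from h import *
w,sc,si=[dict(np.load(f'pics/{n}.npz')) for n in ('wrist','scene','side')]
h=cv2.cvtColor(w['frame'],cv2.COLOR_RGB2HSV)
m=np.zeros((480,640),np.uint8);m[90:240,265:385]=(h[90:240,265:385,1]<75)
m=cv2.morphologyEx(m,cv2.MORPH_OPEN,np.ones((3,3)))
b=max(cv2.findContours(m,cv2.RETR_EXTERNAL,cv2.CHAIN_APPROX_NONE)[0],key=cv2.contourArea)
r=cv2.minAreaRect(b);P=np.array([onz(w,*p,.045) for p in cv2.boxPoints(r)]);print(cv2.boxPoints(r).round(1).tolist(),P.round(4)[:,:2].tolist(),[np.linalg.norm(P[i]-P[i-1]).round(4) for i in range(4)])
c=P.mean(0);e=[P[i]-P[i-1] for i in range(4)];ex=max(e,key=np.linalg.norm)*1.;ex/=np.linalg.norm(ex);ex*=np.sign(ex[1]);print('c',c,'yaw',np.degrees(np.arctan2(ex[1],ex[0])))
for s in (1,-1):
    x=ex*s;y=np.array([-x[1],x[0],0]);L=lambda a,b,z:np.array([c[0],c[1],z])+a*x+b*y
    pts=[L(.0258,.01,.063),L(.0258,-.01,.063),L(-.028,.01,.052),L(-.028,-.01,.052)]
    for n,k in (('w',w),('sc',sc),('si',si)): print(s,n,[tuple(proj(k,p).round(1).tolist()) for p in pts])
for n,k,T in (('sc',sc,120),('si',si,195),('w',w,125)):
    u,v=proj(k,[c[0],c[1],.054]).astype(int);g=k['frame'][v-40:v+40,u-25:u+25];m=(g.min(2)>T).astype(np.uint8)
    b=min(cv2.findContours(m,cv2.RETR_EXTERNAL,cv2.CHAIN_APPROX_NONE)[0],key=lambda q:np.linalg.norm(q.mean((0,1))-[25,40])-.1*len(q))
    print(n,(cv2.approxPolyDP(b,2,True)[:,0]+[u-25,v-40]).tolist())
p=c+.018*ex;tgt(p[0],p[1],.11,np.degrees(np.arctan2(ex[1],ex[0])))
E
```

```text
[[278.8999938964844, 208.0], [303.1000061035156, 105.4000015258789], [365.20001220703125, 120.0], [341.0, 222.60000610351562]] [[0.4191, -0.3129], [0.4261, -0.2147], [0.4845, -0.2166], [0.4822, -0.316]] [np.float64(0.0632), np.float64(0.0984), np.float64(0.0585), np.float64(0.0995)]
c [ 0.45297707 -0.26505222  0.045     ] yaw 88.66889752065562
1 w [(316.9, 136.1), (338.9, 141.0), (305.4, 193.5), (325.9, 197.8)]
1 sc [(187.0, 229.1), (185.7, 234.6), (162.6, 233.8), (160.9, 239.4)]
1 si [(355.0, 340.5), (366.9, 335.7), (375.9, 370.5), (388.1, 365.2)]
-1 w [(326.5, 197.5), (305.3, 193.0), (338.9, 138.5), (317.5, 133.8)]
-1 sc [(161.1, 235.2), (162.7, 229.7), (187.5, 238.6), (188.7, 233.1)]
-1 si [(387.7, 358.3), (375.4, 363.6), (365.8, 340.5), (353.9, 345.3)]
sc [[162, 238], [163, 240]]
si [[388, 366], [380, 370]]
w [[319, 136], [307, 193], [325, 198], [338, 141]]
t 5.97 pos [ 0.461  -0.3128  0.2392] yaw 100.8 tilt [ 0.  0. -1.] F [0.3 0.3 0.3] q6 -0.88
twist 0.211 then cm [ 6.55 -0.92 12.92]
```

Extractor centre is (0.453,−0.265) with its +x yaw at about 88°, raised wing towards world +y. The wrist mask agrees within 1–2 px, and the scene crop shows the same. Moving above it and pressing.

>>> {"name": "apply_moves", "arguments": {"delta_pos": [[0,0,3],[0,0,3],[3.3,-0.5,3.5],[3.3,-0.4,3.4],[0,0,0],[0,0,0],[0,0,0]], "twist": [0.11,0.11,0,0,0,0,0]}}

```text
t: 6.85
tool_pos: [0.455, -0.2489, 0.112]
orientation: [2.257, 2.181, 0.001]
force: [-0.6, -0.4, 0.7]
opening: 0.0006
gripper_force: 0.0
```

```bash
python3 - <<'E'
from h import *
tgt(.4534,-.2471,.077,88)
E
```

```text
t 6.85 pos [ 0.455  -0.2489  0.112 ] yaw 88.0 tilt [ 0.003 -0.002 -1.   ] F [-0.6 -0.4  0.7] q6 -0.56
twist 0.001 then cm [ 0.18 -0.17  3.5 ]
```

>>> {"name": "apply_moves", "arguments": {"delta_pos": [[0.2,-0.2,1.2],[0,0,0.8],[0,0,0.4],[0,0,0.4],[0,0,0.3],[0,0,0.2],[0,0,0.2],[0,0,0.1]], "twist": [0,0,0,0,0,0,0,0]}}

```text
t: 7.85
tool_pos: [0.4522, -0.2456, 0.0768]
orientation: [2.259, 2.184, -0.0]
force: [-14.0, 11.7, 33.8]
opening: 0.0002
gripper_force: 16.8
```

>>> {"name": "apply_moves", "arguments": {"delta_pos": [[0,0,0.1],[0,0,0],[0,0,0]], "twist": [0,0,0]}}

```text
t: 8.22
tool_pos: [0.4523, -0.2456, 0.0767]
orientation: [2.258, 2.184, -0.0]
force: [-14.5, 12.5, 36.3]
opening: 0.0006
gripper_force: 18.1
```

>>> {"name": "apply_moves", "arguments": {"delta_pos": [[0,0,-3],[0,0,-5],[0,0,-5],[5.1,-0.8,-1],[5.1,-0.8,0],[5.1,-0.8,0],[5.1,-0.8,0],[5.1,-0.8,0]], "twist": [0,0,0,0,0,0,0,0]}}

```text
t: 9.22
tool_pos: [0.4203, 0.0119, 0.2132]
orientation: [2.259, 2.182, 0.001]
force: [0.7, 0.3, 0.4]
opening: 0.0007
gripper_force: 0.0
```

>>> {"name": "apply_moves", "arguments": {"delta_pos": [[5.1,-0.8,0],[5.1,-0.8,0],[5.1,-0.8,0],[5.1,-0.8,0],[5.1,-0.8,0],[0,0,0],[0,0,0],[0,0,0]], "twist": [0,0,0,0,0,0.17,0.17,0.17]}}

```text
t: 10.22
tool_pos: [0.3894, 0.267, 0.2129]
orientation: [2.74, 1.536, 0.0]
force: [-0.2, 0.9, -0.2]
opening: 0.0006
gripper_force: 0.0
```

>>> {"name": "apply_moves", "arguments": {"delta_pos": [[0,0,0],[0,0,0],[0,0,0],[0,0,0],[0,0,0],[0,0,0],[0,0,0],[0,0,0]], "twist": [0.18,0.18,0.18,0.18,0.18,0.02,0,0]}}

```text
t: 11.22
tool_pos: [0.3893, 0.2669, 0.2131]
orientation: [3.137, 0.171, 0.0]
force: [0.5, 0.3, 0.3]
opening: 0.0008
gripper_force: 0.0
```

```bash
python3 - <<'E'
from h import *
w=cam('wrist');sc=cam('scene');si=cam('side')
def cr(f,p,s=40): u,v=proj(f,p).astype(int);return cv2.resize(f['frame'][v-s*3//4:v+s*3//4,u-s:u+s],(320,240),interpolation=cv2.INTER_CUBIC)
E_=[.453,-.265,.05];M=[.533,.008,.05]
g=np.vstack([np.hstack([cr(sc,E_),cr(si,E_)]),np.hstack([cr(sc,M),cr(si,M)])])
cv2.imwrite('pics/crop3.png',g[:,:,::-1]);cv2.imwrite('pics/w3.png',w['frame'][:,:,::-1])
h=cv2.cvtColor(w['frame'],cv2.COLOR_RGB2HSV)
for c in cv2.findContours(((h[...,2]<50)&(np.arange(480)[:,None]<265)).astype(np.uint8),cv2.RETR_EXTERNAL,cv2.CHAIN_APPROX_NONE)[0]:
    if 200<cv2.contourArea(c)<8000:
        (x,y),r=cv2.minEnclosingCircle(c);print(round(x),round(y),round(r,1),onz(w,x,y,.057).round(4),onz(w,x,y,.063).round(4))
tgt(.4665,.2673,.1,6)
E
```

```text
624 90 37.4 [0.5266 0.0376 0.057 ] [0.5253 0.0424 0.063 ]
t 11.38 pos [0.3893 0.2669 0.2131] yaw 6.2 tilt [ 0. -0. -1.] F [-0.   0.3  0.2] q6 1.96
twist 0.003 then cm [ 7.69  0.77 11.31]
```

View pics/crop3.png

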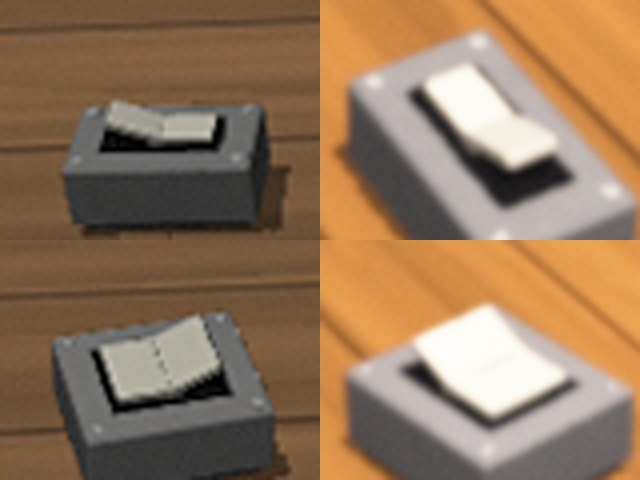

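View pics/w3.png

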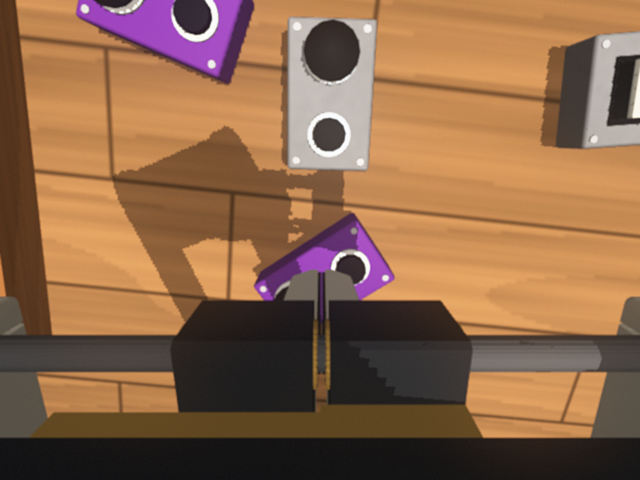

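Both rockers are over, with the far wings standing up. Wrist view: grey station, start button at (329,135), stop at (331,51), a purple station partly under the fingers at (350,265). Refining the start position.

```bash
python3 - <<'E'
from h import *
w,sc=[dict(np.load(f'pics/{n}.npz')) for n in ('wrist','scene')]
g=w['frame'].max(2);m=np.zeros_like(g);m[0:180,290:375]=(g[0:180,290:375]<90)
for c in cv2.findContours(m,cv2.RETR_EXTERNAL,cv2.CHAIN_APPROX_NONE)[0]:
    if cv2.contourArea(c)>300:
        (x,y),r=cv2.minEnclosingCircle(c);p=onz(w,x,y,.057);print(round(x,1),round(y,1),round(r,1),p.round(4),'diam mm',round(2000*r*(-w['R'].T@w['t'])[2]/K(w)*.84))
        print('scene proj',proj(sc,p).round(1),'tri',[q if np.isscalar(q) else q.round(4) for q in tri(w,(x,y),sc,proj(sc,p))][1])
gs=sc['frame'].max(2);m=np.zeros_like(gs);m[222:262,400:445]=gs[222:262,400:445]<45
for c in cv2.findContours(m,cv2.RETR_EXTERNAL,cv2.CHAIN_APPROX_NONE)[0]:
    if cv2.contourArea(c)>40: print('scene',cv2.minEnclosingCircle(c))
E
```

```text
328.8 134.4 16.1 [0.467  0.2685 0.057 ] diam mm 28
scene proj [418.3 228.2] tri 5.926969055564841e-16
331.2 50.1 30.2 [0.5298 0.2738 0.057 ] diam mm 52
scene proj [427.7 245.4] tri 1.6653345369377348e-16
scene ((427.5, 245.0), 9.708344459533691)
scene ((417.68182373046875, 231.5), 5.876578330993652)
```

>>> {"name": "apply_moves", "arguments": {"delta_pos": [[3.9,0.4,2],[3.8,0.3,3],[0,0,4],[0,0,2],[0,0,0],[0,0,0]], "twist": [0,0,0,0,0,0]}}

```text
t: 12.12
tool_pos: [0.4672, 0.2685, 0.1044]
orientation: [-3.137, -0.168, -0.002]
force: [1.0, 0.3, 0.3]
opening: 0.0004
gripper_force: 0.0
```

```bash
python3 - <<'E'
from h import *
tgt(.4667,.268,.076,6)
E
```

```text
t 12.12 pos [0.4672 0.2685 0.1044] yaw 6.1 tilt [ 0.001  0.001 -1.   ] F [1.  0.3 0.3] q6 1.89
twist 0.002 then cm [-0.05  0.04  2.84]
```

>>> {"name": "apply_moves", "arguments": {"delta_pos": [[0,0,1.2],[0,0,0.8],[0,0,0.3],[0,0,0.2],[0,0,0.2],[0,0,0.1],[0,0,0],[0,0,0]], "twist": [0,0,0,0,0,0,0,0]}}

```text
t: 13.12
tool_pos: [0.4664, 0.2682, 0.0762]
orientation: [3.137, 0.168, -0.001]
force: [-6.6, -3.3, 12.3]
opening: 0.0005
gripper_force: 6.3
```

>>> {"name": "apply_moves", "arguments": {"delta_pos": [[0,0,0.1],[0,0,0],[0,0,-1],[0,0,-3],[0,0,-5],[0,0,-5],[-4,0,-2],[-4,0,0]], "twist": [0,0,0,0,0,0,0,0]}}

```text
t: 14.12
tool_pos: [0.3876, 0.2601, 0.2367]
orientation: [-3.135, -0.167, -0.007]
force: [-0.3, -0.1, 0.3]
opening: 0.0007
gripper_force: 0.0
```

>>> {"name": "apply_moves", "arguments": {"delta_pos": [[0,0,0],[0,0,0],[0,0,0]], "twist": [0,0,0]}}

```text
t: 14.5
tool_pos: [0.3877, 0.2596, 0.234]
orientation: [3.137, 0.167, 0.0]
force: [-0.7, 0.3, -0.2]
opening: 0.0003
gripper_force: 0.0
```

```bash
python3 - <<'E'
from h import *
w=cam('wrist');sc=cam('scene');si=cam('side')
g=w['frame'].max(2);m=np.zeros_like(g);m[0:200,280:385]=(g[0:200,280:385]<90)
for c in cv2.findContours(m,cv2.RETR_EXTERNAL,cv2.CHAIN_APPROX_NONE)[0]:
    if cv2.contourArea(c)>300: (x,y),r=cv2.minEnclosingCircle(c);print(onz(w,x,y,.057).round(4),round(r,1))
def cr(f,p,s=40): u,v=proj(f,p).astype(int);return cv2.resize(f['frame'][v-s*3//4:v+s*3//4,u-s:u+s],(260,195),interpolation=cv2.INTER_CUBIC)
P=[[.453,-.265,.05],[.533,.008,.05],[.496,.27,.05]]
cv2.imwrite('pics/crop4.png',np.vstack([np.hstack([cr(k,p) for p in P]) for k in (sc,si)])[:,:,::-1])
print(robot.read_state()['tool_pos'])
E
```

```text
[0.467  0.2688 0.057 ] 14.8
[0.5299 0.2737 0.057 ] 28.1
[0.38749729 0.25956633 0.23387508]
```

View pics/crop4.png

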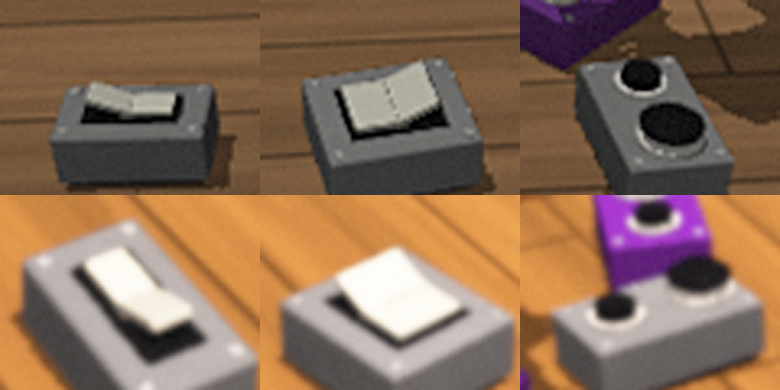

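The crops show both rockers fully over, the start button back out, and the station where it was. Handing in.

```bash
python3 -c "
from plant import robot
print(robot.close_job())"
```

```text
the job is handed in; nothing more can be done
None
```

I switched on the main supply, then the dust extractor, then pushed start fully in and let it spring back. The stop button, tape roll, paint can and jar were never approached, and the job is handed in at about 14.7 s.

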